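Snap the cover onto the polisher's drive head

TASK

Put the grey plastic cover, which stands on the bench, squarely over the open drive head of the small polisher stand, then press it straight down until both of its clip arms have snapped under the head's end lips and it sits flush and level, and let go of it. Press slowly and by feel: the head is clamped at a height that was not measured, the clips need a firm push of about 10 N, and more than 30 N between cover and stand would crack the cover. Keep the cover upright and leave the tin, wheel, watch case and compound block where they are.

Things in the scene. Friction and masses are not known exactly. Their poses are not given: they have to be found in the camera images.
- lid_grip (a point): Grip point of the loose grey plastic cover (96x73x68 mm, 0.16 kg): mid-rib, 58 mm above the cover's lower edge. x along the rib, z up. Rib 54 mm long (x), 14 thick (y), top 10 mm above this point. Cover plate's top 24 mm below this point, its underside (the seat) 28 below. Skirts at +/-y, 61 mm apart inside, hang 30 mm below the plate; it stands on them. Half a turn about z fits too.
- stand: Stand fixed to the bench: foot plate 130x100x12 mm, pillar, open-topped aluminium head 80 (x) x 56 (y) x 32 mm centred over the foot. Origin: centre of the foot's underside; z up. Head's top is 96 to 115 mm above it (clamped, not measured). Each x end has a lip 4 mm proud, 1 to 15.5 mm below the top. Cover seated: grip point 28 mm above the head's top, so 124 to 143 above this origin.
- clip_a (a joint): Angle (rad) of the sprung rigid clip arm, 24 mm wide, at the cover's +x end (x = 45 mm): 0 at rest and when snapped home, about 0.14 while pushed outward. Clips meet the lips 23 mm above the seat; resistance climbs to 8 to 15 N by 16 mm above it, then they slide lightly down the lips and snap under them about 2 mm above it; then the plate meets the head's top, a hard stop.
- clip_b (a joint): The same for the clip arm at the cover's -x end (x = -45 mm).
- tin: Round flat metal paste tin, 69 mm across, 28 mm high, standing on the bench; origin at the centre of its underside. A bystander.
- wheel: Small grey-faced polishing wheel lying flat, 73 mm across, 14 mm high; origin at the centre of its underside. A bystander.
- ring_case: Small bare metal watch case (ring), 46x45x14 mm, lying flat; origin at the centre of its underside. A bystander.
- block: Pale oblong block of polishing compound, 35x95x27 mm; origin at the centre of its underside. A bystander.
Mind the look-alikes: they are no part of the job. Leave any green or yellow look-alike of the part that bears lid_grip alone.

How it is judged:
By the outcome, as a careful person would: the job done as asked, in the order asked, and still so for the second after the job is handed in, with the robot touching nothing.
It also fails if it takes over 45 s, if anything falls off the work surface, if the arm or the gripper's body presses on something with over 40 N, if the wrist force passes 120 N, or if a joint passes its speed limit or range.

ROBOT

A 7-joint arm with a two-finger parallel gripper is mounted at the origin on the work surface; the furniture and walls round the work are solid. World frame = base frame: x ahead of the robot, y to its left, z up, the work surface at z = 0. Lengths are in m, angles in rad, forces in N, time in s.
With the tool pointing down it reaches from about 0.4 to 0.85 m from the base axis. Payload 10.4 kg.
Tool frame: the origin (TCP) lies midway between the tips of the shut fingers; the grasp point (between the pads) lies 19 mm behind it; z points along the fingers, y is the line along which they close (so a half turn about z gives the same grasp; the last joint's range is limited). The gripper opens to 87 mm and grips with 3 to 60 N. Pads are 19 mm wide; open, the fingers measure 117 mm over their backs; the gripper's body (75 mm by 190 mm) begins 51 mm behind the grasp point.
Start: joints at [-1.151, 0.332, -0.065, 1.46, 0.022, 1.35, -0.088], TCP at [0.268, 0.565, 0.223] pointing down, gripper open.
Joint ranges: [-2.6, 2.6], [-0.5, 2.12], [-1.47, 1.34], [0.16, 2.42], [-1.27, 4.41], [0.06, 2.06], [-2.6, 2.6]. Speed limits (rad/s): [2.22, 2.22, 2.79, 2.79, 3.14, 3.14, 3.14].

INTERFACE

Orientations are given as a unit quaternion [x, y, z, w].
In Python, from bench import r gives the robot as it stands.
- The arm moves only by the tool carry_out, never from a script. Its argument "steps" is a list that holds one entry, the list of rows, each a list of 6 numbers: the shift along the tool's x, y, z in cm, then the turn, a rotation vector about the tool's x, y, z in rad. In form: [[[dx, dy, dz, wx, wy, wz], ...]]. A call has 1 to 20 rows; each row is the pose to reach, as a shift and turn from the pose commanded when the call began, along the tool's axes at that moment; what a row does not reach only later rows make up. A row lasts 1/12 s, in which the tool goes at most 41.7 mm and 7.16 degrees, less where a joint would pass 70% of its speed; a pose out of reach is approached as far as the arm can. A call with a gripper value outside its range is refused whole. "hand" is the closure, from -1 (fully open) to 1 (shut), set as the call begins (left out, the last holds). The fingers move at their own pace and stop on an object; "squeeze" is the grip in N (left out, the last holds). Time passes only in rows, so rows that repeat a pose let the fingers close. It gives the time, the measured TCP pose, the force, the opening and the grip force at its end, in the units of the state.
- r.read_state(): the state, without advancing time (a new reading comes with each control period).
- r.camera(name): name is "scene" or "top" or "wrist"; returns the picture (480x640x3 uint8, red, green, blue); there is no depth.
- r.camera_params(name): a dict with "fx", "fy", "cx", "cy" (pixels), "D" ([k1, k2, p1, p2, k3] as OpenCV has them; the pictures are not rectified), "view" (4x4, takes a point from world to camera coordinates). Camera axes: x right, y up, looking along -z (the intrinsics and any distortion apply to the point x, -y, -z); pixel columns grow to the right and rows downward; lengths in m; the calibration is good to about 2 mm. A picture is of the moment at which its call begins: read the wrist's pose just before it. camera_params takes no time and is no camera call; for the wrist camera it gives the pose at the moment of the call.
- r.close_job(): hands the job in; it is judged then, once.
The state is a dict: "time": time; "joint_positions": joint angles; "joint_vel": joint speeds; "joint_torque": joint torques, N m; "ee_pos": TCP position; "eef_rot": TCP orientation; "ft_force": force on the tool from outside, world axes, zero at the start; "torque": the same for the moment, N m; "width": finger opening in m; "grip_force": force on a finger pad.
Only numpy, scipy, OpenCV 4.12 (cv2) and the standard library are available. Lean on these libraries where they do the work, as an engineer would, in place of code of your own. Each camera call takes 0.05 s, during which the arm holds its last target. There are 200 camera calls.

## Working session

There is one attempt and no reset: what is moved stays moved. The work goes in short steps, Python scripts to look and compute and a tool call to move; the robot and the scene stay as the last step left them, time stands still between calls to the robot, and variables do not carry over. Pictures are saved under pics/ and viewed, at most 10 in all, crops included, and the job is handed in when it is done.

Besides the shell and the picture viewer there is one more tool, called after ">>>" as name([rows], argument=value, ...), one row to a line, values as JSON. carry_out: Moves the arm, as the interface text tells. Its arguments: {"type":"object","properties":{"steps":{"type":"array","items":{"type":"array","items":{"type":"array","items":{"type":"number"}}}},"hand":{"type":"number"},"squeeze":{"type":"number"}},"required":["steps"]}

```bash
mkdir -p pics; ls
python3 - <<'E'
from bench import r
import cv2,numpy as np
s=r.read_state(); print({k:np.round(v,3).tolist() for k,v in s.items()})
for n in("scene","top"):
    im=r.camera(n); cv2.imwrite(f"pics/{n}0.png",im[:,:,::-1]); p=r.camera_params(n); print(n,{k:np.round(v,3).tolist() for k,v in p.items()})
E
```

```text
pics
{'time': 0.0, 'joint_positions': [-1.151, 0.333, -0.065, 1.461, 0.022, 1.35, -0.088], 'joint_vel': [0.002, -0.001, -0.001, -0.001, -0.001, 0.0, 0.0], 'joint_torque': [-0.001, -62.327, 0.024, -38.988, -0.061, 0.04, 0.0], 'ee_pos': [0.268, 0.564, 0.222], 'eef_rot': [0.22, 0.976, -0.001, -0.0], 'ft_force': [0.267, -0.711, 0.206], 'torque': [0.017, -0.035, 0.034], 'grip_force': 0.0, 'width': 0.087}
scene {'fx': 573.043, 'fy': 573.043, 'cx': 322.739, 'cy': 236.767, 'D': [-0.029, 0.0, 0.0, 0.0, 0.0], 'view': [[0.891, -0.455, -0.013, -0.432], [0.216, 0.396, 0.893, -0.233], [-0.4, -0.798, 0.451, -1.08], [0.0, 0.0, 0.0, 1.0]]}
top {'fx': 433.414, 'fy': 433.414, 'cx': 321.498, 'cy': 234.85, 'D': [-0.017, 0.0, 0.0, 0.0, 0.0], 'view': [[-0.0, -1.0, 0.008, 0.14], [0.988, 0.001, 0.154, -0.59], [-0.154, 0.008, 0.988, -1.136], [0.0, 0.0, 0.0, 1.0]]}
```

View pics/scene0.png

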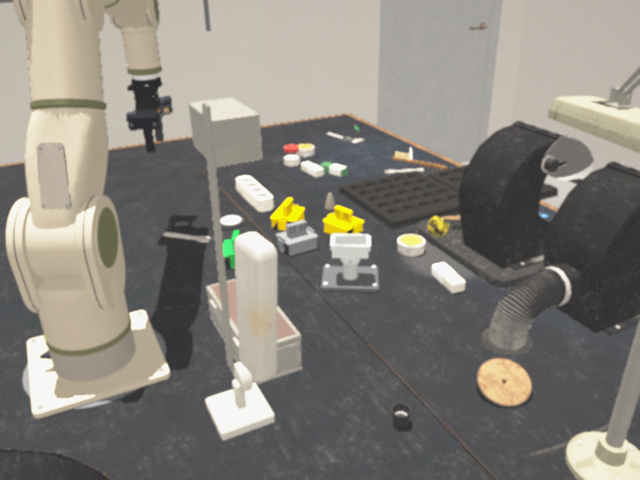

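View pics/top0.png

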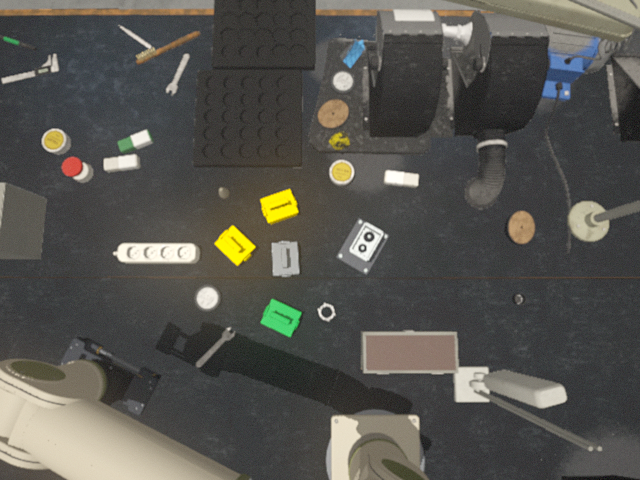

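The scene picture shows the grey cover at (297,238) and the stand at (350,262). The top picture shows them at (285,258) and (363,247). The look-alikes in the top view are yellow (280,206), yellow (235,245) and green (281,317). Only the (285,258) one is grey, so it fits the description. Next is one enlarged crop to confirm this.

```bash
cat > h.py <<'E'
import numpy as np,cv2
from bench import r
def KD(p): return np.array([[p['fx'],0,p['cx']],[0,p['fy'],p['cy']],[0,0,1.]]),np.array(p['D'],float)
def ray(p,uv):
    K,D=KD(p); u=cv2.undistortPoints(np.array(uv,float).reshape(-1,1,2),K,D)[:,0]
    V=np.array(p['view']); R=V[:3,:3]
    return -R.T@V[:3,3], np.c_[u[:,0],-u[:,1],-np.ones(len(u))]@R
def onz(p,uv,z):
    o,d=ray(p,uv); return o+d*((z-o[2])/d[:,2])[:,None]
def proj(p,X):
    K,D=KD(p); V=np.array(p['view']); c=np.atleast_2d(X)@V[:3,:3].T+V[:3,3]
    return cv2.projectPoints(c*[1,-1,-1],np.zeros(3),np.zeros(3),K,D)[0][:,0]
E
python3 - <<'E'
import cv2,numpy as np
t=cv2.imread("pics/top0.png");s=cv2.imread("pics/scene0.png")
a=cv2.resize(t[205:295,260:400],None,fx=5,fy=5,interpolation=cv2.INTER_CUBIC)[:, :700]
cv2.imwrite("pics/c_top.png",a)
b=cv2.resize(s[205:295,265:390],None,fx=6,fy=6,interpolation=cv2.INTER_CUBIC)
cv2.imwrite("pics/c_scene.png",b)
E
```

```text
(no output)
```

View pics/c_top.png

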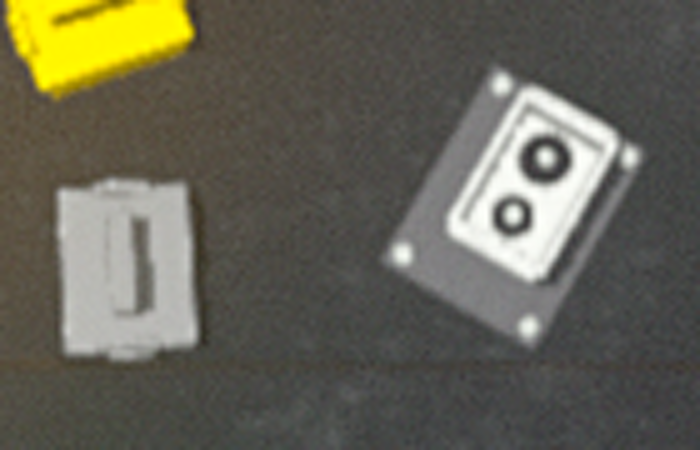

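View pics/c_scene.png

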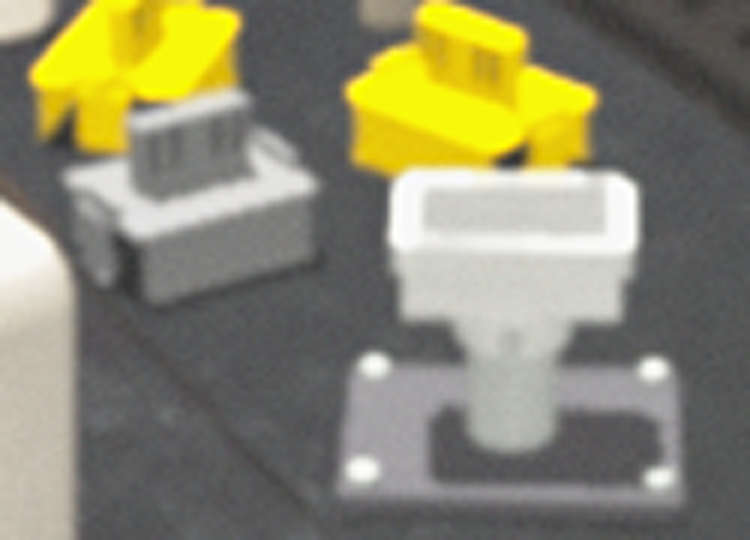

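The crops confirm it: the only grey cover stands at top (285,258) with its rib lengthwise. The white-topped stand head is at (366,240), and its foot screws are at crop (502,84), (631,157), (529,327) and (402,253).

Run:
```python
from h import *
p=r.camera_params("top"); q=r.camera_params("scene")
f=lambda a:np.array(a)/5.+[260,205]-.4
C=onz(p,f([(57,188),(187,183),(198,350),(65,355)]),.034); print("cover",C.round(4).tolist(),C.mean(0).round(4))
d=C[0]+C[1]-C[2]-C[3]; print("yaw",np.arctan2(d[1],d[0]))
S=onz(p,f([(502,84),(631,157),(529,327),(402,253)]),.014); print("stand",S.round(4).tolist(),S.mean(0).round(4))
d=S[0]+S[1]-S[2]-S[3]; print("yaw",np.arctan2(d[1],d[0]))
for z in(.096,.106,.115):
    H=onz(p,f([(524,82),(620,138),(543,282),(447,226)]),z);d=H[0]+H[1]-H[2]-H[3]
    print(z,H.mean(0).round(4),np.linalg.norm(H[0]-H[1]),np.linalg.norm(H[1]-H[2]),np.arctan2(d[1],d[0]))
g=lambda a:np.array(a)/6.+[265,205]-.4
S=onz(q,g([(374,364),(655,369),(659,478),(362,470)]),.014);print("stand sc",S.mean(0).round(4))
w=r.camera_params("wrist");V=np.array(w['view']);s=r.read_state()
from scipy.spatial.transform import Rotation as R
Rt=R.from_quat(s['eef_rot']).as_matrix();print(w['fx'],w['D'],"cam in tool",(Rt.T@(-V[:3,:3].T@V[:3,3]-s['ee_pos'])).round(4),(V[:3,:3]@Rt).round(3).tolist(),"Rt",Rt.round(3).tolist(), s['ee_pos'])
```

```text
cover [[0.5709, 0.2787, 0.034], [0.5737, 0.2075, 0.034], [0.4823, 0.2008, 0.034], [0.4795, 0.2728, 0.034]] [0.5266 0.2399 0.034 ]
yaw 0.06913094478002348
stand [[0.6329, 0.0318, 0.014], [0.5914, -0.0399, 0.014], [0.4963, 0.0188, 0.014], [0.5374, 0.0888, 0.014]] [0.5645 0.0249 0.014 ]
yaw -0.5449835082556048
0.096 [0.5659 0.0241 0.096 ] 0.057919055212199554 0.08609555164337578 -0.49975204418260927
0.106 [0.5645 0.0253 0.106 ] 0.05739986995828129 0.0853237928383083 -0.49975204418260966
0.115 [0.5632 0.0263 0.115 ] 0.056932603229754804 0.08462920991374778 -0.49975204418260977
stand sc [0.5696 0.0276 0.014 ]
349.6589427599294 [-0.06959439  0.          0.          0.          0.        ] cam in tool [ 0.0815 -0.0003 -0.1626] [[-0.001, 1.0, 0.001], [0.957, 0.001, 0.292], [0.292, 0.001, -0.957]] Rt [[-0.904, 0.428, -0.0], [0.428, 0.904, -0.001], [-0.0, -0.001, -1.0]] [0.26765528 0.56442167 0.22183495]
```

>>> carry_out([
  [[-10,-5,0,0,0,-0.13],[-20,-10,0,0,0,-0.26],[-30,-15,0,0,0,-0.39],[-37.3,-18.3,0,0,0,-0.51],[-37.3,-18.3,0,0,0,-0.51],[-37.3,-18.3,0,0,0,-0.51],[-37.3,-18.3,0,0,0,-0.51],[-37.3,-18.3,0,0,0,-0.51],[-37.3,-18.3,0,0,0,-0.51],[-37.3,-18.3,0,0,0,-0.51],[-37.3,-18.3,0,0,0,-0.51],[-37.3,-18.3,0,0,0,-0.51],[-37.3,-18.3,0,0,0,-0.51],[-37.3,-18.3,0,0,0,-0.51],[-37.3,-18.3,0,0,0,-0.51],[-37.3,-18.3,0,0,0,-0.51]],
], hand=-1)

```text
time: 1.43
ee_pos: [0.5257, 0.2409, 0.2225]
eef_rot: [-0.035, 0.999, 0.0, -0.0]
ft_force: [0.0, 0.0, -0.7]
width: 0.0869
grip_force: 0.0
```

Run:
```python
from h import *
s=r.read_state(); p=r.camera_params("wrist"); im=r.camera("wrist")
cv2.imwrite("pics/w1.png",im[:,:,::-1]); np.save("w1.npy",p,allow_pickle=True)
print(s['time'],s['ee_pos'],s['eef_rot'],np.round(s['joint_positions'],2), s['ft_force'])
```

```text
1.4333 [0.525658   0.24085958 0.22250893] [-3.46912293e-02  9.99398061e-01  1.50958170e-04 -1.06451782e-04] [-0.61  0.23  0.13  1.6  -0.03  1.32  1.15] [ 0.03449465  0.04573789 -0.69772046]
```

View pics/w1.png

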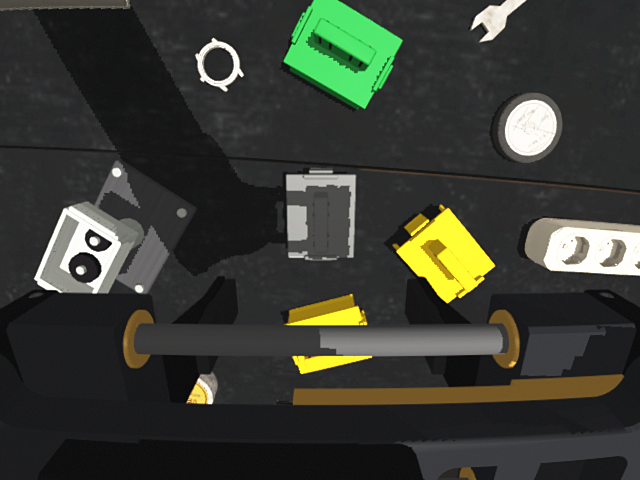

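The wrist view shows the grey cover's plate with corners at about (287,175), (355,175), (354,259) and (287,259). The stand is at left (90,245). I'll look at the stand from directly above before grasping.

>>> carry_out([
  [[-0.5,-4,-2,0,0,0.12],[-1,-8,-4,0,0,0.24],[-1.5,-12,-6,0,0,0.36],[-2,-16,-6,0,0,0.48],[-2.4,-20,-6,0,0,0.6],[-2.4,-21.8,-6,0,0,0.6],[-2.4,-21.8,-6,0,0,0.6],[-2.4,-21.8,-6,0,0,0.6],[-2.4,-21.8,-6,0,0,0.6],[-2.4,-21.8,-6,0,0,0.6],[-2.4,-21.8,-6,0,0,0.6]],
])

```text
time: 2.4
ee_pos: [0.5649, 0.0254, 0.2824]
eef_rot: [0.262, 0.965, 0.0, -0.0]
ft_force: [0.4, -0.2, 0.5]
width: 0.087
grip_force: 0.0
```

Run:
```python
from h import *
s=r.read_state(); p=r.camera_params("wrist"); im=r.camera("wrist")
cv2.imwrite("pics/w2.png",im[:,:,::-1]); np.save("w2.npy",p,allow_pickle=True)
print(s['time'],s['ee_pos'],s['eef_rot'],np.round(s['joint_positions'],2))
a=cv2.imread("pics/w1.png")[160:275,270:375]
b=im[:,:,::-1][120:290,220:420]
A=cv2.resize(a,(400,438),interpolation=cv2.INTER_CUBIC); B=cv2.resize(b,(400,340),interpolation=cv2.INTER_CUBIC)
M=np.zeros((440,800,3),np.uint8); M[:438,:400]=A; M[:340,400:]=B; cv2.imwrite("pics/m2.png",M)
```

```text
2.4 [0.56485311 0.0254358  0.28239797] [ 2.61881514e-01  9.65100002e-01  1.64934586e-04 -1.79297233e-04] [-0.41  0.17  0.33  1.55 -0.06  1.43  0.96]
```

View pics/m2.png

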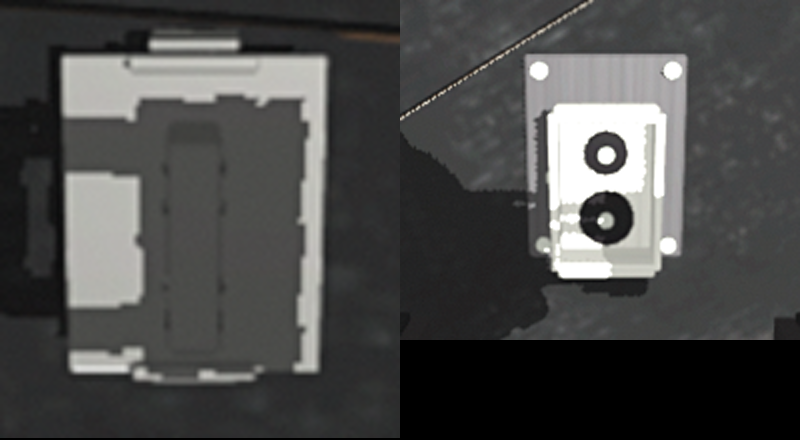

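The crops show the plate corners at left (62,57), (328,57), (319,373) and (70,373), with the rib along x≈195. On the right are the stand screws at (539,71), (672,71), (668,245) and (543,245), and the head top outline.

Run:
```python
from h import *
p=np.load("w1.npy",allow_pickle=True).item(); q=np.load("w2.npy",allow_pickle=True).item()
def rep(n,C):
    d=C[2]+C[3]-C[0]-C[1]; print(n,C.mean(0).round(4),"yaw %.3f"%np.arctan2(d[1],d[0]),[round(np.linalg.norm(C[i]-C[i-1]),4) for i in range(4)])
f=lambda a:(np.array(a)+.5)/3.81+[270,160]-.5
rep("plate",onz(p,f([(62,57),(328,57),(319,373),(70,373)]),.034))
L=onz(p,f([(195,125),(194,350)]),.068);print("rib",L.round(4).tolist(),L.mean(0).round(4))
g=lambda a:(np.array(a)-[399.5,-.5])/2+[220,120]-.5
rep("screws",onz(q,g([(539,71),(672,71),(668,245),(543,245)]),.014))
for z in(.096,.105,.115): rep(z,onz(q,g([(549,105),(664,105),(658,277),(552,277)]),z))
```

```text
plate [0.5289 0.2411 0.034 ] yaw 0.067 [np.float64(0.0879), np.float64(0.0696), np.float64(0.0879), np.float64(0.0698)]
rib [[0.4973, 0.239, 0.068], [0.5542, 0.2426, 0.068]] [0.5257 0.2408 0.068 ]
screws [0.5659 0.0263 0.014 ] yaw -0.530 [np.float64(0.1102), np.float64(0.0803), np.float64(0.1102), np.float64(0.0809)]
0.096 [0.5672 0.0253 0.096 ] yaw -0.538 [np.float64(0.0905), np.float64(0.0569), np.float64(0.0905), np.float64(0.0563)]
0.105 [0.5653 0.0264 0.105 ] yaw -0.538 [np.float64(0.0882), np.float64(0.0554), np.float64(0.0882), np.float64(0.0549)]
0.115 [0.5632 0.0275 0.115 ] yaw -0.538 [np.float64(0.0856), np.float64(0.0538), np.float64(0.0856), np.float64(0.0533)]
```

>>> carry_out([
  [[2.6,3,0,0,0,-0.12],[5.2,6,1,0,0,-0.24],[7.8,9,4,0,0,-0.36],[10.4,12,7,0,0,-0.48],[13,15,10,0,0,-0.597],[14.2,16.7,13,0,0,-0.597],[14.2,16.7,16,0,0,-0.597],[14.2,16.7,16,0,0,-0.597],[14.2,16.7,16,0,0,-0.597],[14.2,16.7,16,0,0,-0.597],[14.2,16.7,16,0,0,-0.597]],
], hand=0, squeeze=30)

```text
time: 3.37
ee_pos: [0.5292, 0.239, 0.125]
eef_rot: [-0.031, 1.0, 0.001, 0.002]
ft_force: [-0.4, 0.4, 0.1]
width: 0.0437
grip_force: 0.0
```

>>> carry_out([
  [[0,0,0,0,0,0],[0,0,2,0,0,0],[0,0,4,0,0,0],[0,0,5.5,0,0,0],[0,0,7,0,0,0],[0,0,7.6,0,0,0],[0,0,8.2,0,0,0],[0,0,8.2,0,0,0],[0,0,8.2,0,0,0],[0,0,8.2,0,0,0]],
])

```text
time: 4.2
ee_pos: [0.5282, 0.2399, 0.0416]
eef_rot: [-0.032, 0.999, 0.0, 0.001]
ft_force: [0.4, -0.0, 0.0]
width: 0.0436
grip_force: 0.0
```

Run:
```python
from h import *
s=r.read_state(); print(s['ee_pos'],s['eef_rot'],s['ft_force'])
im=r.camera("wrist")[:,:,::-1]; cv2.imwrite("pics/w3.png",im)
```

```text
[0.52818868 0.23991252 0.04164543] [-3.20013619e-02  9.99487473e-01  4.06580374e-04  7.34450775e-04] [ 0.39617734 -0.02710708  0.04802186]
```

View pics/w3.png

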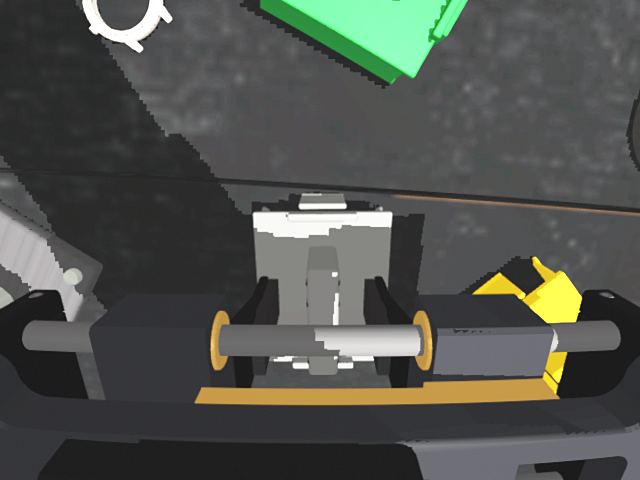

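The rib is centred between the fingers at (308–338, 247–372). Closing now.

>>> carry_out([
  [[0,0,0,0,0,0],[0,0,0,0,0,0],[0,0,0,0,0,0],[0,0,0,0,0,0],[0,0,0,0,0,0],[0,0,0,0,0,0],[0,0,0,0,0,0]],
], hand=1, squeeze=50)

```text
time: 4.83
ee_pos: [0.5275, 0.2398, 0.0406]
eef_rot: [-0.032, 0.999, 0.0, -0.0]
ft_force: [-0.7, 0.3, 0.6]
width: 0.0135
grip_force: 50.0
```

>>> carry_out([
  [[0,0,-0.5,0,0,0],[0,0,-2,0,0,0],[0,0,-4,0,0,0],[0,0,-7,0,0,0],[0,0,-10,0,0,0],[0,0,-13,0,0,0],[0,0,-15,0,0,0],[0,0,-16,0,0,0],[0,0,-16,0,0,0],[0,0,-16,0,0,0],[0,0,-16,0,0,0]],
])

```text
time: 5.75
ee_pos: [0.5267, 0.2393, 0.1986]
eef_rot: [-0.032, 0.999, -0.001, -0.001]
ft_force: [-0.1, 0.3, -1.7]
width: 0.0137
grip_force: 50.0
```

Run:
```python
from h import *
s=r.read_state(); p=r.camera_params("wrist");print(s['ee_pos'],s['eef_rot'],s['ft_force'],s['torque'])
im=r.camera("wrist")[:,:,::-1]; np.save("w4.npy",p,allow_pickle=True)
cv2.imwrite("pics/w4.png",cv2.resize(im[160:400,180:460],None,fx=2.5,fy=2.5,interpolation=cv2.INTER_CUBIC))
```

```text
[0.52669312 0.23925548 0.19864146] [-3.21162498e-02  9.99483179e-01 -6.37989748e-04 -1.23091984e-03] [-0.06321572  0.25014537 -1.71066547] [ 0.05934946  0.07205888 -0.02900919]
```

View pics/w4.png

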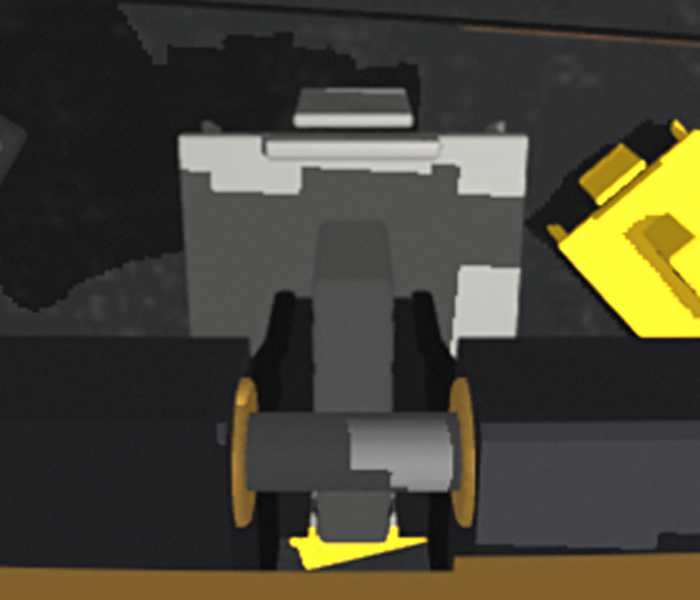

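Run:
```python
from h import *
from scipy.spatial.transform import Rotation as R
p=np.load("w4.npy",allow_pickle=True).item()
Rt=R.from_quat([-3.21162498e-02,9.99483179e-01,-6.37989748e-04,-1.23091984e-03]).as_matrix(); t=np.array([.52669312,.23925548,.19864146])
f=lambda a:(np.array(a)+.5)/2.5+[180,160]-.5
T=lambda X:((X-t)@Rt*1000).round(1)
print("rib top near L,R, far L,R\n",T(onz(p,f([(313,282),(391,282),(318,541),(388,541)]),t[2]+.0274)))
print("plate near L,R\n",T(onz(p,f([(178,135),(528,136)]),t[2]-.0066)))
```

```text
rib top near L,R, far L,R
 [[ 25.3  -6.6 -27.3]
 [ 25.3   6.4 -27.3]
 [-26.7  -6.5 -27.5]
 [-26.7   6.6 -27.5]]
plate near L,R
 [[ 42.7 -34.7   6.7]
 [ 42.4  34.9   6.7]]
```

>>> carry_out([
  [[-0.3,-2,0,0,0,0.06],[-0.6,-5,0,0,0,0.16],[-1,-8,0,0,0,0.26],[-1.4,-11,0,0,0,0.36],[-1.8,-14,0,0,0,0.46],[-2.2,-17,0,0,0,0.55],[-2.5,-19.5,0,0,0,0.596],[-2.5,-21,0,0,0,0.596],[-2.5,-21.5,0,0,0,0.596],[-2.5,-21.5,0,0,0,0.596],[-2.5,-21.5,0,0,0,0.596],[-2.5,-21.5,0,0,0,0.596],[-2.5,-21.5,0,0,0,0.596],[-2.5,-21.5,0,0,0,0.596]],
])

```text
time: 6.97
ee_pos: [0.5661, 0.0279, 0.2004]
eef_rot: [0.262, 0.965, 0.0, -0.0]
ft_force: [-0.2, -1.1, -2.2]
width: 0.0134
grip_force: 50.0
```

Run:
```python
from h import *
from scipy.spatial.transform import Rotation as R
s=r.read_state(); Rt=R.from_quat(s['eef_rot']).as_matrix();t=np.array(s['ee_pos'])
print(s['time'],t,"angle",np.arctan2(Rt[1,0],Rt[0,0]),"tilt",Rt[:,2].round(4),"dtool mm",(Rt.T@(np.array([.565,.0266,t[2]])-t)*1000).round(1),s['ft_force'],s['torque'])
p=r.camera_params("wrist"); im=r.camera("wrist")[:,:,::-1];np.save("w5.npy",p,allow_pickle=True)
sc=r.camera("scene")[:,:,::-1]; cv2.imwrite("pics/s5.png",sc); cv2.imwrite("pics/w5.png",im)
M=np.zeros((600,800,3),np.uint8); M[:,:400]=cv2.resize(sc[170:320,300:400],(400,600),interpolation=cv2.INTER_CUBIC)
M[:450,400:]=cv2.resize(im[100:325,220:420],(400,450),interpolation=cv2.INTER_CUBIC); cv2.imwrite("pics/m5.png",M)
```

```text
6.9667 [0.56613431 0.02787738 0.20043184] angle 2.6115148525892735 tilt [-2.e-04  3.e-04 -1.e+00] dtool mm [ 0.3 -1.7 -0. ] [-0.20938891 -1.0558209  -2.22569832] [-0.0198882   0.05045177  0.00499018]
```

View pics/m5.png

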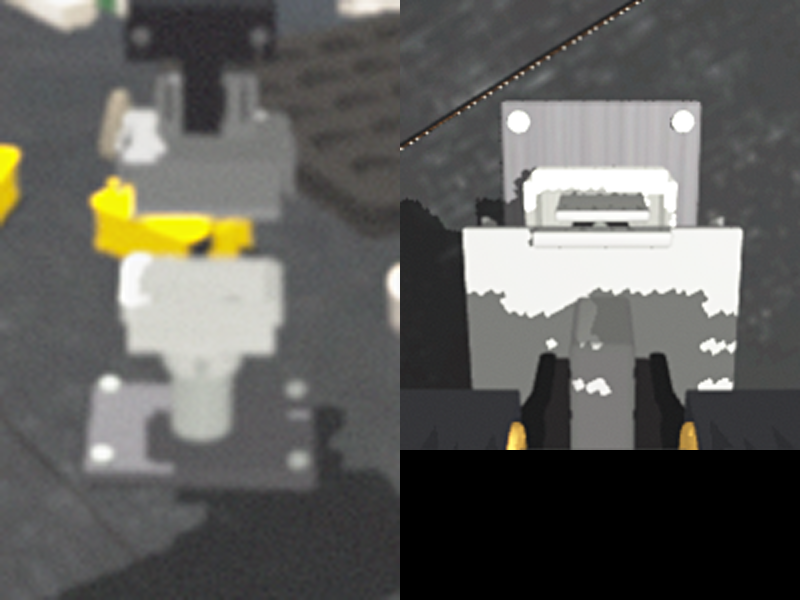

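The wrist view shows the near foot screws at crop (518,122) and (683,121), the head's near end from x=524 to 676 at y≈169, and the plate's near edge from (462,228) to (742,228). The cover is nearly centred.

Run:
```python
from h import *
from scipy.spatial.transform import Rotation as R
p=np.load("w5.npy",allow_pickle=True).item();s=r.read_state(); Rt=R.from_quat(s['eef_rot']).as_matrix();t=np.array(s['ee_pos']);print(t)
f=lambda a:(np.array(a)-[399.5,-.5])/2+[220,100]-.5
T=lambda X:((X-t)@Rt*1000).round(1)
print("screws",T(onz(p,f([(518.5,122),(683,121.5)]),.014)).tolist())
for z in(.098,.105,.112): print("head",z,T(onz(p,f([(525,172),(676,172),(600,168)]),z)).tolist())
print("plate",T(onz(p,f([(462,228),(742,228)]),t[2]-.0066)).tolist())
# scene: head top edge height: front top edge rows, use head centre known
q=r.camera_params("scene")
for z in(.096,.100,.105,.110,.115):
    c=np.array([.5655,.0263,z]);a=-.531;ex=np.array([np.cos(a),np.sin(a),0]);ey=np.array([-np.sin(a),np.cos(a),0])
    print(z,((proj(q,[c+sx*.044*ex+sy*.028*ey for sx in(-1,1) for sy in(-1,1)])-[300,170])*4).round(0).tolist())
```

```text
[0.56619728 0.02739696 0.20053291]
screws [[54.7, -41.4, 186.5], [54.9, 39.3, 186.5]]
head 0.098 [[42.5, -29.6, 102.5], [42.5, 27.8, 102.5], [44.0, -1.1, 102.5]]
head 0.105 [[43.5, -28.8, 95.5], [43.5, 27.0, 95.5], [45.0, -1.1, 95.5]]
head 0.112 [[44.6, -28.0, 88.5], [44.6, 26.3, 88.5], [46.0, -1.0, 88.5]]
plate [[42.8, -35.0, 6.6], [42.8, 34.5, 6.6]]
0.096 [[115.0, 316.0], [120.0, 270.0], [275.0, 319.0], [274.0, 273.0]]
0.1 [[115.0, 310.0], [120.0, 264.0], [275.0, 312.0], [274.0, 266.0]]
0.105 [[115.0, 302.0], [120.0, 256.0], [276.0, 304.0], [274.0, 259.0]]
0.11 [[115.0, 294.0], [120.0, 249.0], [276.0, 296.0], [274.0, 251.0]]
0.115 [[115.0, 286.0], [120.0, 241.0], [276.0, 288.0], [275.0, 243.0]]
```

>>> carry_out([
  [[0.1,-0.1,0.5,0,0,0],[0.1,-0.1,1.5,0,0,0],[0.1,-0.1,2.5,0,0,0],[0.1,-0.1,3.5,0,0,0],[0.1,-0.1,4.2,0,0,0],[0.1,-0.1,4.7,0,0,0],[0.1,-0.1,5,0,0,0],[0.1,-0.1,5,0,0,0],[0.1,-0.1,5,0,0,0],[0.1,-0.1,5,0,0,0]],
])

```text
time: 7.9
ee_pos: [0.5652, 0.0263, 0.151]
eef_rot: [0.263, 0.965, 0.0, 0.0]
ft_force: [-0.3, -0.4, -1.6]
width: 0.0136
grip_force: 50.0
```

Run:
```python
from h import *
from scipy.spatial.transform import Rotation as R
s=r.read_state(); Rt=R.from_quat(s['eef_rot']).as_matrix();t=np.array(s['ee_pos'])
print(t,np.arctan2(Rt[1,0],Rt[0,0]),Rt[:,2].round(4),s['ft_force'],s['torque'],((np.array([.56619728,.02739696,0])-t)@Rt*1000).round(1))
p=r.camera_params("wrist"); im=r.camera("wrist")[:,:,::-1];np.save("w6.npy",p,allow_pickle=True)
cv2.imwrite("pics/w6.png",cv2.resize(im[120:320,220:420],(800,600)[::-1] if 0 else (600,600),interpolation=cv2.INTER_CUBIC))
```

```text
[0.565198   0.02632563 0.15099517] 2.6096827396960247 [ 8.e-04  2.e-04 -1.e+00] [-0.30809266 -0.43451954 -1.64615242] [-0.02645767 -0.0464951  -0.02366027] [ -0.2   1.3 151. ]
```

View pics/w6.png

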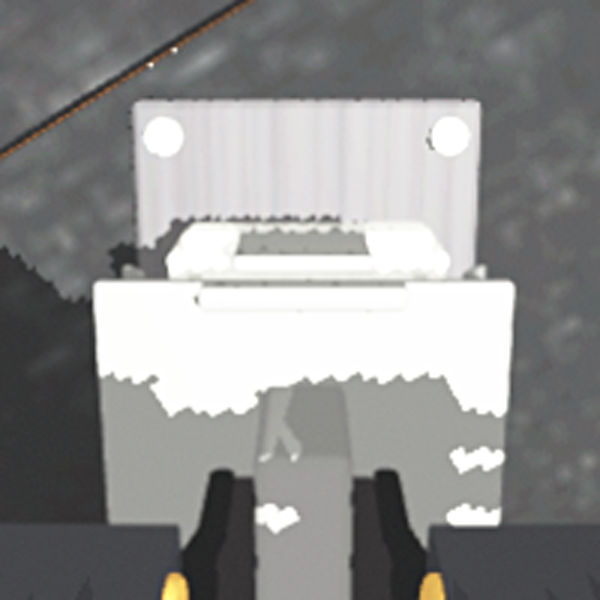

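The screws are at crop (163,136) and (450,136), the head end spans x from 168 to 448, and the plate spans from (94,283) to (515,283). This looks centred, so I'll check it numerically.

Run:
```python
from h import *
from scipy.spatial.transform import Rotation as R
p=np.load("w6.npy",allow_pickle=True).item();s=r.read_state(); Rt=R.from_quat(s['eef_rot']).as_matrix();t=np.array(s['ee_pos']);print(t)
f=lambda a:(np.array(a)+.5)/3+[220,120]-.5
T=lambda X:((X-t)@Rt*1000).round(1)
print("screws",T(onz(p,f([(163.5,136),(450,136)]),.014)).tolist())
for z in(.1,.105,.11): print("head",z,T(onz(p,f([(168,250),(448,250),(310,223)]),z)).tolist())
print("plate",T(onz(p,f([(94,283),(515,283)]),t[2]-.0066)).tolist())
```

```text
[0.56520582 0.02635705 0.15102164]
screws [[54.7, -40.1, 137.0], [54.7, 40.6, 137.0]]
head 0.1 [[39.1, -28.6, 51.0], [39.1, 29.3, 51.0], [44.7, 0.7, 51.0]]
head 0.105 [[40.1, -28.0, 46.0], [40.1, 28.6, 46.0], [45.6, 0.7, 46.0]]
head 0.11 [[41.1, -27.3, 41.0], [41.1, 27.9, 41.0], [46.4, 0.7, 41.0]]
plate [[42.5, -35.2, 6.6], [42.4, 34.5, 6.6]]
```

>>> carry_out([
  [[0.1,0.05,0,0,0,0],[0.1,0.05,0,0,0,0],[0.1,0.05,0.1,0,0,0],[0.1,0.05,0.2,0,0,0],[0.1,0.05,0.3,0,0,0],[0.1,0.05,0.4,0,0,0],[0.1,0.05,0.5,0,0,0],[0.1,0.05,0.6,0,0,0],[0.1,0.05,0.7,0,0,0],[0.1,0.05,0.8,0,0,0],[0.1,0.05,0.9,0,0,0],[0.1,0.05,1,0,0,0],[0.1,0.05,1,0,0,0],[0.1,0.05,1,0,0,0]],
])

```text
time: 9.12
ee_pos: [0.5642, 0.0273, 0.1405]
eef_rot: [0.263, 0.965, 0.0, -0.0]
ft_force: [0.5, -1.1, -2.5]
width: 0.0138
grip_force: 50.0
```

>>> carry_out([
  [[0,0,0.05,0,0,0],[0,0,0.1,0,0,0],[0,0,0.15,0,0,0],[0,0,0.2,0,0,0],[0,0,0.25,0,0,0],[0,0,0.3,0,0,0],[0,0,0.35,0,0,0],[0,0,0.4,0,0,0],[0,0,0.45,0,0,0],[0,0,0.5,0,0,0],[0,0,0.5,0,0,0]],
])

```text
time: 10.03
ee_pos: [0.5645, 0.0273, 0.1357]
eef_rot: [0.263, 0.965, 0.0, 0.0]
ft_force: [0.9, 0.1, 5.1]
width: 0.0139
grip_force: 50.0
```

>>> carry_out([
  [[0,0,0.05,0,0,0],[0,0,0.1,0,0,0],[0,0,0.15,0,0,0],[0,0,0.2,0,0,0],[0,0,0.25,0,0,0],[0,0,0.3,0,0,0],[0,0,0.3,0,0,0]],
])

```text
time: 10.62
ee_pos: [0.5642, 0.0274, 0.1323]
eef_rot: [0.263, 0.965, 0.0, -0.0]
ft_force: [0.1, 0.7, 0.6]
width: 0.0137
grip_force: 50.0
```

```bash
python3 -c "
from h import *
s=r.read_state();print(s['ee_pos'],s['ft_force'],s['torque'],s['eef_rot'])"
```

```text
[0.56416261 0.02740086 0.13227718] [0.12736147 0.66055597 0.61444834] [ 0.09631145 -0.26243286 -0.05065949] [ 2.62724675e-01  9.64870837e-01  2.77957859e-05 -1.07211235e-04]
```

>>> carry_out([
  [[0,0,0.05,0,0,0],[0,0,0.1,0,0,0],[0,0,0.15,0,0,0],[0,0,0.2,0,0,0],[0,0,0.25,0,0,0],[0,0,0.3,0,0,0],[0,0,0.35,0,0,0],[0,0,0.4,0,0,0],[0,0,0.45,0,0,0],[0,0,0.5,0,0,0],[0,0,0.55,0,0,0],[0,0,0.6,0,0,0],[0,0,0.65,0,0,0],[0,0,0.7,0,0,0],[0,0,0.75,0,0,0],[0,0,0.8,0,0,0]],
])

```text
time: 11.95
ee_pos: [0.5643, 0.0273, 0.1245]
eef_rot: [0.263, 0.965, 0.0, 0.0]
ft_force: [-0.1, 0.6, 2.1]
width: 0.0138
grip_force: 50.0
```

```bash
python3 -c "
from h import *
s=r.read_state();print(s['ee_pos'],s['ft_force'],s['torque'],s['eef_rot'])"
```

```text
[0.56427207 0.0273233  0.12449009] [-0.13551311  0.56255566  2.07715449] [-0.05289838 -0.03099816  0.01489272] [2.62766782e-01 9.64859376e-01 5.83049684e-05 9.16490293e-06]
```

>>> carry_out([
  [[0,0,0.05,0,0,0],[0,0,0.1,0,0,0],[0,0,0.15,0,0,0],[0,0,0.2,0,0,0],[0,0,0.25,0,0,0],[0,0,0.3,0,0,0],[0,0,0.35,0,0,0],[0,0,0.4,0,0,0]],
])

```text
time: 12.62
ee_pos: [0.5643, 0.0273, 0.1205]
eef_rot: [0.263, 0.965, 0.0, 0.0]
ft_force: [-0.2, -0.0, 1.1]
width: 0.0136
grip_force: 50.0
```

>>> carry_out([
  [[0,0,0.03,0,0,0],[0,0,0.06,0,0,0],[0,0,0.09,0,0,0],[0,0,0.12,0,0,0],[0,0,0.15,0,0,0],[0,0,0.15,0,0,0]],
])

```text
time: 13.12
ee_pos: [0.5637, 0.0272, 0.1183]
eef_rot: [0.263, 0.965, -0.0, -0.001]
ft_force: [0.8, 0.2, -5.6]
width: 0.0135
grip_force: 50.0
```

>>> carry_out([
  [[0,0,0.03,0,0,0],[0,0,0.06,0,0,0],[0,0,0.06,0,0,0]],
])

```text
time: 13.37
ee_pos: [0.564, 0.0273, 0.1182]
eef_rot: [0.263, 0.965, -0.0, -0.0]
ft_force: [0.1, 0.2, -5.3]
width: 0.0136
grip_force: 50.0
```

```bash
python3 -c "
from h import *
s=r.read_state();print(s['ee_pos'],s['ft_force'],s['torque'],s['eef_rot'])"
```

```text
[0.56403529 0.0272663  0.11824407] [ 0.05135319  0.15110989 -5.32503442] [0.00691442 0.10320843 0.00074389] [ 2.62767969e-01  9.64859016e-01 -7.05542124e-05 -2.61076210e-04]
```

>>> carry_out([
  [[0,0,0.03,0,0,0],[0,0,0.06,0,0,0],[0,0,0.06,0,0,0]],
])

```text
time: 13.62
ee_pos: [0.5645, 0.0274, 0.1181]
eef_rot: [0.263, 0.965, 0.0, 0.0]
ft_force: [-0.5, 0.1, -1.5]
width: 0.0138
grip_force: 50.0
```

>>> carry_out([
  [[0,0,0.03,0,0,0],[0,0,0.05,0,0,0],[0,0,0.05,0,0,0]],
])

```text
time: 13.87
ee_pos: [0.5644, 0.0273, 0.1175]
eef_rot: [0.263, 0.965, 0.0, 0.0]
ft_force: [-0.2, 0.3, -0.6]
width: 0.0136
grip_force: 50.0
```

>>> carry_out([
  [[0,0,0.03,0,0,0],[0,0,0.05,0,0,0],[0,0,0.05,0,0,0]],
])

```text
time: 14.12
ee_pos: [0.5645, 0.0274, 0.1175]
eef_rot: [0.263, 0.965, 0.0, 0.0]
ft_force: [-2.1, -0.6, 4.9]
width: 0.0137
grip_force: 50.0
```

>>> carry_out([
  [[0,0,0.03,0,0,0],[0,0,0.05,0,0,0],[0,0,0.05,0,0,0]],
])

```text
time: 14.37
ee_pos: [0.5645, 0.0273, 0.1175]
eef_rot: [0.263, 0.965, 0.0, 0.0]
ft_force: [-4.5, 0.8, 10.3]
width: 0.0139
grip_force: 50.0
```

>>> carry_out([
  [[0,0,0.03,0,0,0],[0,0,0.05,0,0,0],[0,0,0.05,0,0,0]],
])

```text
time: 14.62
ee_pos: [0.5645, 0.0274, 0.1175]
eef_rot: [0.263, 0.965, 0.0, 0.0]
ft_force: [-7.2, 1.1, 14.8]
width: 0.0139
grip_force: 50.0
```

Run:
```python
from h import *
s=r.read_state();print(s['ee_pos'],s['ft_force'],s['torque'],s['eef_rot'])
```

```text
[0.56450544 0.02737125 0.11745569] [-7.17428605  1.05567387 14.81862042] [-0.15099592  1.62796551  0.02896069] [2.62782151e-01 9.64855045e-01 4.50232571e-04 2.84882641e-04]
```

>>> carry_out([
  [[0,0,-0.05,0,0,0],[0,0,-0.1,0,0,0],[0,0,-0.15,0,0,0],[0,0,-0.15,0,0,0],[0,0,-0.15,0,0,0]],
])

```text
time: 15.03
ee_pos: [0.5644, 0.0274, 0.1175]
eef_rot: [0.263, 0.965, 0.0, 0.0]
ft_force: [-0.3, -0.5, 3.2]
width: 0.0139
grip_force: 50.0
```

>>> carry_out([
  [[0,0,0,0,0,0],[0,0,0,0,0,0],[0,0,0,0,0,0],[0,0,0,0,0,0],[0,0,0,0,0,0],[0,0,0,0,0,0]],
], hand=0)

```text
time: 15.53
ee_pos: [0.5642, 0.0273, 0.1172]
eef_rot: [0.263, 0.965, 0.0, -0.0]
ft_force: [0.2, 0.4, -0.0]
width: 0.0413
grip_force: 0.0
```

>>> carry_out([
  [[0,0,-1,0,0,0],[0,0,-3,0,0,0],[0,0,-6,0,0,0],[0,0,-9,0,0,0],[0,0,-12,0,0,0],[0,0,-14,0,0,0],[0,0,-14,0,0,0],[0,0,-14,0,0,0],[0,0,-14,0,0,0]],
])

```text
time: 16.28
ee_pos: [0.5639, 0.0273, 0.257]
eef_rot: [0.263, 0.965, -0.0, -0.0]
ft_force: [-0.1, -0.6, -0.8]
width: 0.0434
grip_force: 0.0
```

Run:
```python
from h import *
s=r.read_state();print(s['time'],s['ee_pos'],s['ft_force'])
p=r.camera_params("wrist"); im=r.camera("wrist")
sc=r.camera("scene"); tp=r.camera("top"); cv2.imwrite("pics/s9.png",sc[:,:,::-1]);cv2.imwrite("pics/w9.png",im[:,:,::-1]);cv2.imwrite("pics/t9.png",tp[:,:,::-1])
# bystander check: scene & top difference vs start
for n,a in(("scene",sc),("top",tp)):
    d=cv2.absdiff(a,cv2.imread(f"pics/{n}0.png")[:,:,::-1]).max(2)>60
    nn,l,st,c=cv2.connectedComponentsWithStats(d.astype(np.uint8)); print(n,[(st[i].tolist()) for i in range(1,nn) if st[i,4]>25])
# predicted plate corners if seated level at head top .1069
a=-.532;ex=np.array([np.cos(a),np.sin(a),0]);ey=np.array([-np.sin(a),np.cos(a),0]);c=np.array([.5654,.0268,.1069+.004])
P=[c+sx*.044*ex+sy*.035*ey for sx,sy in((-1,1),(-1,-1),(1,-1),(1,1))]
print("wrist pred",proj(p,P).round(0).tolist(),"scene pred",proj(r.camera_params("scene"),P).round(0).tolist())
g=cv2.cvtColor(im,cv2.COLOR_RGB2HSV); q=proj(p,P).astype(int); x0,y0=q.min(0)-25; x1,y1=q.max(0)+25
sub=im[max(y0,0):y1,max(x0,0):x1].max(2)
for row in cv2.resize(sub,None,fx=.33,fy=.2,interpolation=cv2.INTER_AREA): print(' '.join('%3d'%v for v in row))
```

```text
16.2833 [0.56392951 0.02726636 0.25698059] [-0.0666626  -0.55279372 -0.76623945]
scene [[105, 0, 15, 8, 48], [153, 0, 6, 23, 94], [350, 0, 32, 21, 530], [128, 66, 34, 9, 192], [126, 77, 47, 69, 1972], [330, 78, 42, 10, 266], [330, 91, 39, 34, 859], [31, 99, 74, 9, 504], [28, 107, 80, 15, 537], [331, 131, 34, 13, 154], [348, 148, 13, 7, 38], [103, 151, 11, 48, 328], [30, 155, 7, 26, 53], [20, 163, 7, 34, 185], [345, 165, 3, 10, 28], [8, 198, 22, 35, 194], [52, 206, 51, 74, 2066], [100, 208, 18, 32, 236], [27, 212, 14, 21, 102], [276, 219, 42, 26, 473], [118, 220, 12, 75, 320], [330, 222, 41, 36, 945], [163, 231, 44, 11, 229], [6, 239, 31, 73, 428], [359, 270, 19, 4, 55], [132, 318, 35, 40, 760], [150, 363, 20, 16, 134], [54, 380, 26, 18, 279], [84, 395, 10, 4, 30], [86, 401, 23, 7, 76]]
top [[350, 156, 120, 211, 13195], [387, 171, 16, 11, 96], [271, 241, 29, 36, 821], [195, 329, 40, 39, 328], [396, 335, 60, 36, 1976], [0, 359, 239, 121, 15446], [467, 368, 5, 12, 37], [394, 373, 91, 81, 5182], [471, 389, 6, 12, 29], [357, 410, 32, 4, 95], [348, 416, 52, 20, 589], [425, 451, 58, 13, 458
[... 4491 characters left out ...]
  57  69  73
 34  28  28  31  40  41  40  40  41  44  41  42  51  75  76  76  75  76  75  76  75  74  75  74  73  73  73  73  71  71  71  73  72  72  72  57  45  45  43  28  28  36  67
 29  27  28  37  40  40  39  40  39  39  44  56  70  77  81  78  79  79  77  79  78  76  77  75  73  74  76  76  75  73  71  71  70  71  73  53  40  40  40  31  29  28  34
 28  28  33  40  40  40  38  63  68  70  79  80  80  84  83  78  79  86  84  78  74  74  74  73  74  73  77  76  74  73  73  72  71  73  72  50  38  40  40  38  28  28  28
 28  28  38  40  40  39  38  70  78  74  78  78  80  92  88  82  80  79  73  74  82  87  79  76  74  73  73  74  74  74  74  73  73  74  73  48  38  40  40  41  33  28  28
```

The cover sits where a level, seated cover should be: the plate edges match the predicted rows 178 and 271. The scene view shows no change at the bystanders, and the gripper is clear.

```bash
python3 -c "
from bench import r
print(r.close_job())"
```

```text
the job is handed in; nothing more can be done
None
```

I seated the grey cover on the polisher stand and pressed it down to the hard stop, with a peak reading of about 15 N. I then let go and handed the job in at about 16 s; I inferred that both clips snapped from the force drop and the flush, level fit, and did not see them directly.

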